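# Swap the odd landing leg in a lander kit

### The job

Prise up the clear cover of the landing-leg case with the pry blade under its yellow tab (do not lift it with the fingers), swing it right open so that it stays back, and put the blade back on its blue mat. One of the three legs in the case does not match the other two: move it to the stock tray's bay with the red pad, then put the matching spare leg from the stock tray into the emptied pocket of the case, both lying flat with the foot pointing the same way as their neighbours'. Leave the cover open and everything else where it is.

Things in the scene. Friction and masses are not known exactly. Their poses are not given: they have to be found in the camera images.
- kit: (Sizes in mm.) Fixed grey case with foam insert, 166 (x) by 242 (y). Origin on the table under its centre; x points to the hinge side. Three pockets along x, 50 wide, at y = -72, 0, 72; legs' feet to +x. Pocket floors z = 6; ribs between, front and side walls to z = 14; hinge-side wall (x = 80 to 83) to 30. Under the tab a ledge 130 wide (y) sticks out, x = -83 to -103, top z = 16.
- kit_pocket0 (a point): Point on the floor (z = 6) of the case's pocket at y = -72, where the block of a leg in that pocket stands (x = -21); axes as the case's.
- kit_pocket1 (a point): Point on the floor (z = 6) of the case's pocket at y = 0, where the block of a leg in that pocket stands (x = -21); axes as the case's.
- kit_pocket2 (a point): Point on the floor (z = 6) of the case's pocket at y = 72, where the block of a leg in that pocket stands (x = -21); axes as the case's.
- cover (a joint): Hinge of the case's clear cover, rad: 0 closed, 2.1 fully open, leaning back. The cover weighs 0.2 kg (about 1 N at the tab); let go, it falls shut below about 1.2 rad and falls open beyond. Closed, it is a dome over the whole case, top z = 62, front wall x = -80 to -83. Fully open, it stands on the hinge side (beyond x = 60), up to z = 190.
- cover_tab (a point): Middle of the outer lower edge of the cover's yellow tab. The tab is a lip 100 wide (y), 4 thick, 22 deep (x); closed, this point is at x = -105, y = 0, z = 34 of the case and the slot between ledge and tab is 18 high, open at front and sides. Moves with the cover; axes as the case's when closed.
- hinge_line (a point): Middle of the cover's hinge line: x = 83, y = 0, z = 30 of the case; axes as the case's.
- blade: Pry blade, 165 long, 90 g, lying on the mat: black handle with an orange band, 100 long, 24 wide, 28 high (x = -80 to 20), and a flat steel blade 24 wide, 3 thick, from there to x = 85, its mid-plane 14 above the underside. Origin on the handle's underside, 20 behind its front end and 85 behind the blade's tip, a good place to grip across (y); x points to the tip, z up.
- blade_tip (a point): Middle of the blade's end edge, at x = 85, z = 14 of the blade tool; axes as the tool's.
- mat: Fixed blue mat for the blade, 250 (x) by 120 (y) by 4 thick; origin on the table under its centre.
- leg_odd: The leg in the case that does not belong (any of the pockets): blue block, black spring, shorter than the others, about 130 g. Origin: centre of the underside of its block; x axis runs from the block to the foot, z up. Block 44 (x) by 36 (y) by 44 high, a pointed wedge behind it to x = -40; stem 34 long, 21 thick, then a black foot 38 across, 10 thick, ending at x = 66.
- leg_a: A correct leg in the case, to be left there: ivory block, dark blue spring. Origin: centre of the underside of its block; x axis runs from the block to the foot, z up. Block 44 (x) by 36 (y) by 44 high, a pointed wedge behind it to x = -40; stem 50 long, 23 thick, then a black foot 38 across, 10 thick, ending at x = 82. About 130 g.
- leg_b: The other correct leg in the case, same as leg_a.
- leg_spare: The matching spare, same as leg_a, in one of the stock tray's bays.
- leg_other: A leg of another kind in the stock tray, to be left: green block, black spring, shaped as leg_odd.
- leg_odd_foot (a point): Centre of leg_odd's foot face (x = 66, z = 22 of the leg).
- leg_spare_foot (a point): Centre of leg_spare's foot face (x = 82, z = 22 of the leg).
- stock: Fixed plywood-sided stock tray with foam insert, 168 (x) by 244 (y), walls 18 high; three bays like the case's pockets: 50 wide, 72 apart along y, floors at z = 6, ribs to z = 14; legs lie along x, feet to +x. Origin on the table under its centre.
- return_pad: Red pad 2 thick on the floor of the stock tray's empty bay (any of the three); origin on the bay floor where the block of a leg in it stands; x as the tray's, the way its foot should point.
- jar: Closed jar, 64 across, 85 high, bystander; origin under its centre.
- reel: Grey reel with orange winding, lying flat, 100 across, 45 high, bystander; origin under its centre.
Things that resemble listed ones, but are neither listed nor needed, are in the scene too. Several things have the shape of the blade; the one meant has the colours described above. Leave any pink look-alike of the leg_spare alone.

How it is judged:
On the way, in this order (a step that is already met when the one before it is completed fails the run):
1. the blade pries the cover up (contact force between blade and cover above 0.1 N and value of joint cover above 0.25 rad), for 0.1 s.
2. the cover lies back fully open (value of joint cover above 1.9 rad), for 0.2 s.
3. the odd leg lies flat in the bay with the red pad (x of leg_odd in the frame of return_pad between -0.025 and 0.04 m and y of leg_odd in the frame of return_pad between -0.014 and 0.014 m and z of leg_odd in the frame of return_pad between -0.002 and 0.008 m and angle between leg_odd's own z axis and vertical below 0.12 rad and x of leg_odd_foot in the frame of return_pad above 0.04 m and y of leg_odd_foot in the frame of return_pad between -0.03 and 0.03 m), for 0.2 s.
4. the matching spare lies flat in the emptied pocket of the case (((x of leg_spare in the frame of kit_pocket0 between -0.025 and 0.025 m and y of leg_spare in the frame of kit_pocket0 between -0.014 and 0.014 m and z of leg_spare in the frame of kit_pocket0 between -0.004 and 0.006 m and angle between leg_spare's own z axis and vertical below 0.12 rad and x of leg_spare_foot in the frame of kit_pocket0 above 0.055 m and y of leg_spare_foot in the frame of kit_pocket0 between -0.03 and 0.03 m) or (x of leg_spare in the frame of kit_pocket1 between -0.025 and 0.025 m and y of leg_spare in the frame of kit_pocket1 between -0.014 and 0.014 m and z of leg_spare in the frame of kit_pocket1 between -0.004 and 0.006 m and angle between leg_spare's own z axis and vertical below 0.12 rad and x of leg_spare_foot in the frame of kit_pocket1 above 0.055 m and y of leg_spare_foot in the frame of kit_pocket1 between -0.03 and 0.03 m) or (x of leg_spare in the frame of kit_pocket2 between -0.025 and 0.025 m and y of leg_spare in the frame of kit_pocket2 between -0.014 and 0.014 m and z of leg_spare in the frame of kit_pocket2 between -0.004 and 0.006 m and angle between leg_spare's own z axis and vertical below 0.12 rad and x of leg_spare_foot in the frame of kit_pocket2 above 0.055 m and y of leg_spare_foot in the frame of kit_pocket2 between -0.03 and 0.03 m))), for 0.2 s.
At the end, for the whole second after the job is handed in: Cover open past 1.9 rad. Odd leg flat in the red-pad bay (14 mm sideways, -25 to +40 mm lengthwise), spare flat in the free pocket (14 mm, 25 mm), tilt under 0.12 rad, feet to +x. Blade flat on its mat (origin within 110 by 60 mm of its centre). Other legs within 12 mm of their start; all at rest (all of step 3 and value of joint cover above 1.9 rad and ((x of leg_spare in the frame of kit_pocket0 between -0.025 and 0.025 m and y of leg_spare in the frame of kit_pocket0 between -0.014 and 0.014 m and z of leg_spare in the frame of kit_pocket0 between -0.004 and 0.006 m and angle between leg_spare's own z axis and vertical below 0.12 rad and x of leg_spare_foot in the frame of kit_pocket0 above 0.055 m and y of leg_spare_foot in the frame of kit_pocket0 between -0.03 and 0.03 m) or (x of leg_spare in the frame of kit_pocket1 between -0.025 and 0.025 m and y of leg_spare in the frame of kit_pocket1 between -0.014 and 0.014 m and z of leg_spare in the frame of kit_pocket1 between -0.004 and 0.006 m and angle between leg_spare's own z axis and vertical below 0.12 rad and x of leg_spare_foot in the frame of kit_pocket1 above 0.055 m and y of leg_spare_foot in the frame of kit_pocket1 between -0.03 and 0.03 m) or (x of leg_spare in the frame of kit_pocket2 between -0.025 and 0.025 m and y of leg_spare in the frame of kit_pocket2 between -0.014 and 0.014 m and z of leg_spare in the frame of kit_pocket2 between -0.004 and 0.006 m and angle between leg_spare's own z axis and vertical below 0.12 rad and x of leg_spare_foot in the frame of kit_pocket2 above 0.055 m and y of leg_spare_foot in the frame of kit_pocket2 between -0.03 and 0.03 m)) and x of blade in the frame of mat between -0.11 and 0.11 m and y of blade in the frame of mat between -0.06 and 0.06 m and z of blade in the frame of mat below 0.036 m and angle between blade's own x axis and vertical between 1.4 and 1.74 rad and linear speed of each of leg_a, leg_b, leg_odd, leg_spare, leg_other, blade below 0.02 m/s and distance of each of leg_a, leg_b, leg_other from where it was at the start of the episode below 0.012 m); the robot touches nothing.
It fails at once if the fingers push or lift the cover while it is less than 0.5 rad open (contact force between the fingers and cover above 1.5 N and value of joint cover below 0.5 rad).
It fails at once if a good leg or the green leg is shifted over 25 mm (distance of any of leg_a, leg_b, leg_other from where it was at the start of the episode above 0.025 m).
It fails at once if a bystander is shifted over 30 mm (distance of any of jar, reel from where it was at the start of the episode above 0.03 m).
It also fails if it takes over 72 s, if anything falls off the work surface, if the arm or the gripper's body presses on something with over 40 N, if the wrist force passes 120 N, or if a joint passes its speed limit or range.

### The arm

A 6-joint arm with a two-finger parallel gripper is mounted at the origin on the work surface. World frame = base frame: x ahead of the robot, y to its left, z up, the work surface at z = 0. Lengths are in m, angles in rad, forces in N, time in s.
With the tool pointing down it reaches from about 0.35 to 1 m from the base axis. Payload 7.1 kg.
Tool frame: the origin (TCP) lies between the finger pads; the fingertips stand 22 mm ahead of it and the grasp point (between the pads) lies 3 mm ahead of it; x points along the fingers, y is the direction in which the jaws open and shut, and the axes are right-handed (so a half turn about x gives the same grasp; the last joint's range is limited). The gripper opens to 85 mm and grips with 20 to 120 N. Pads are 22 mm wide; open, the fingers measure 114 mm over their backs; the gripper's body (76 mm by 85 mm) begins 54 mm behind the grasp point. The pads swing forward as they close: fully open they stand 13 mm farther back than shut.
Start: joints at [1.127, 0.423, 1.63, -0, 1.089, -0.019], TCP at [0.258, 0.569, 0.253] pointing down, gripper open.
Joint ranges: [-3, 3], [-0.9, 2.11], [0.09, 2.58], [-1.31, 4.45], [0.11, 2.69], [-2.54, 2.54]. Speed limits (rad/s): [2.39, 2.39, 3.01, 3.14, 3.14, 3.14].

### API

Orientations are given as a rotation vector (axis times angle).
In Python, from rig import manip gives the robot as it stands. The module is installed in compiled form; this text tells all that it offers. Calls block until the motion is done:
- manip.move_to(position, orientation): joint-space move of the TCP to a pose.
- manip.servo_line(position, orientation=None, rate=0.15): straight line of the TCP; orientation=None keeps the orientation; rate is the mean speed in m/s.
- manip.set_joints(angles): joint-space move.
- manip.command_gripper(opening, f_grip=None): finger opening in m; f_grip is the grip in N (None keeps the last); returns when the fingers have stopped.
- manip.hold(seconds).
- manip.solve_ik(position, orientation): joint angles nearest the present ones, or None.
- manip.camera(name): name is "scene" or "top" or "wrist"; returns a dict with "image" (384x512x3 uint8, red, green, blue), "fx", "fy", "cx", "cy" (pixels), "cam_to_world" (4x4, takes a point from camera to world coordinates); the wrist camera has in their place "mount" (4x4, takes a point from camera to tool coordinates, whose origin is the TCP and whose axes are the tool frame's). Camera axes: x right, y down, z forward; pixel columns grow to the right and rows downward; lengths in m; the calibration is good to about 2 mm. The wrist camera is an equidistant fisheye: a pixel r from the principal point sees the ray r / f radians off the axis. A picture is of the moment at which its call begins: read the wrist's pose just before it. There is no depth.
A pose or a line that the arm cannot do raises manip.IKError and nothing moves.
- manip.sign_off(): hands the job in, once; it reports no verdict.
Readings, each from a call of its own:
- manip.get_time(): time.
- manip.get_joint_positions(): joint angles.
- manip.get_joint_vel(): joint speeds.
- manip.get_tau(): joint torques, N m.
- manip.get_position(): TCP position.
- manip.get_ee_rot(): TCP orientation.
- manip.get_contact_force(): force on the tool from outside, world axes, zero at the start.
- manip.get_torque(): the same for the moment, N m.
- manip.get_width(): finger opening in m.
Only numpy, scipy, OpenCV 4.12 (cv2) and the standard library are available. Lean on these libraries where they do the work, as an engineer would, in place of code of your own. Each camera call takes 0.05 s, during which the arm holds its last target.

## Working session

There is one attempt and no reset: what is moved stays moved. The work goes in short steps, each a Python script; the robot and the scene stay as the last script left them, time stands still between calls to the robot, and variables do not carry over. Pictures are saved under pics/ and viewed, and the job is handed in when it is done.

```bash
mkdir -p pics; ls; python3 - <<'E'
from rig import manip
import cv2
for n in ("scene","top","wrist"):
    c=manip.camera(n)
    cv2.imwrite(f"pics/{n}0.png",cv2.resize(c["image"][:,:,::-1],(800,600),interpolation=cv2.INTER_CUBIC))
    print(n,c["fx"],c["fy"],c["cx"],c["cy"]); print(c.get("cam_to_world",c.get("mount")))
print(manip.get_ee_rot(),manip.get_time())
E
```

```text
pics
scene 360.27971443049654 360.27971443049654 255.77347857899403 190.67297624533524
[[ 0.85936813  0.40135969 -0.31685455  0.80060987]
 [ 0.51102751 -0.6518206   0.56033989 -0.61466846]
 [ 0.01836552 -0.64345964 -0.7652597   0.79519883]
 [ 0.          0.          0.          1.        ]]
top 479.67187297338 479.67187297338 264.6991078885026 194.81391769282055
[[-0.02253359 -0.99067724  0.13435342  0.26882506]
 [-0.99952606  0.02514361  0.01776129 -0.09528968]
 [-0.02097384 -0.13388951 -0.99077429  1.51989658]
 [ 0.          0.          0.          1.        ]]
wrist 297.3186396354542 297.3186396354542 258.5225863293531 186.23554052808686
[[-9.06224949e-04 -2.74147946e-01  9.61687102e-01 -1.21372260e-01]
 [ 9.99999589e-01 -2.37115847e-04  8.74733323e-04  4.98575937e-04]
 [-1.17750913e-05  9.61687500e-01  2.74148048e-01 -7.09545321e-02]
 [ 0.00000000e+00  0.00000000e+00  0.00000000e+00  1.00000000e+00]]
[ 0.33219984  1.54527269 -0.33415629] 0.15
```

View pics/scene0.png

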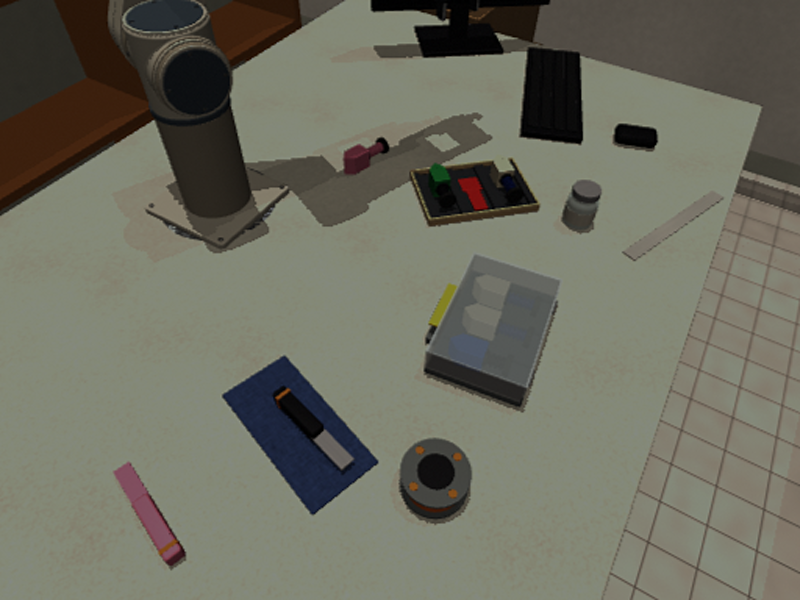

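View pics/top0.png

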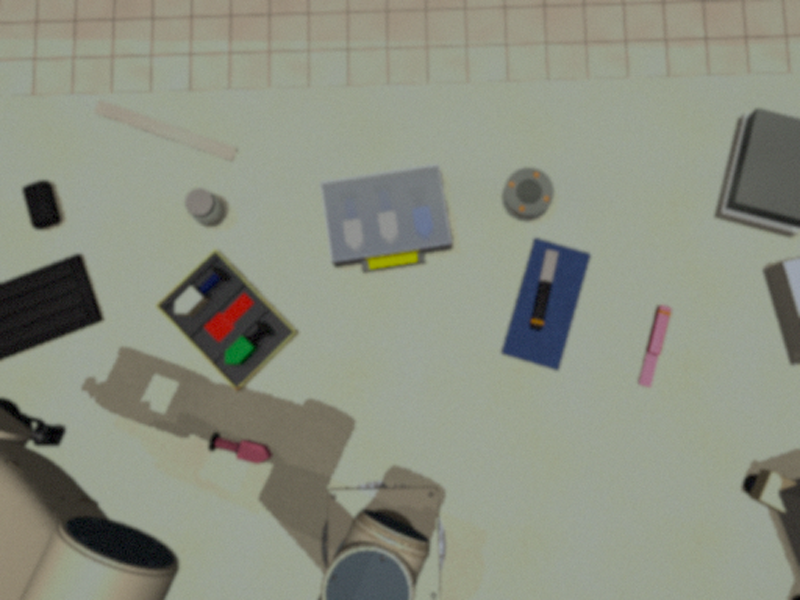

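View pics/wrist0.png

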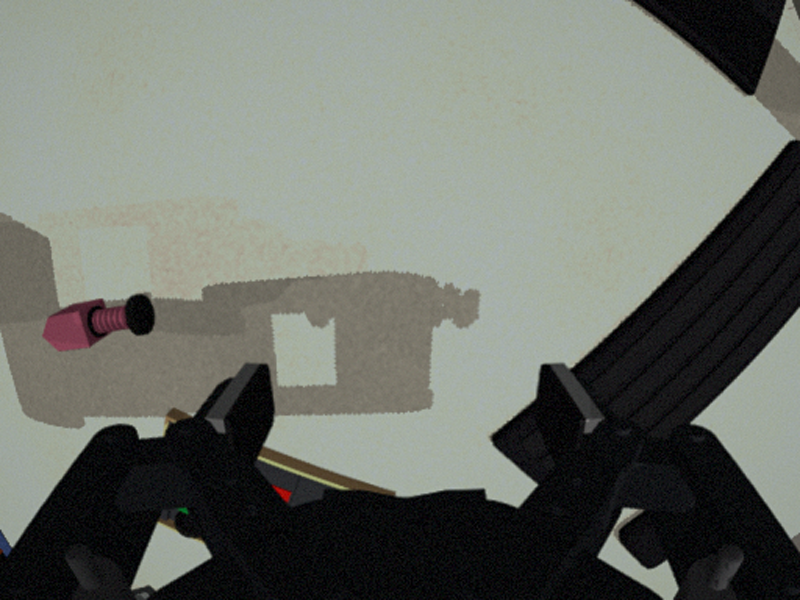

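Candidates: the blade is the black handle with orange band on the blue mat (top 543,290; scene 310,425); the pink one (top 653,345) is a look-alike. The spare is the ivory leg in the tray (top 200,295), not the pink leg at (240,447) or the green one at (242,350). The odd leg is the blue one in the case (top 423,220). I'll check these in close crops.

```bash
python3 - <<'E'
import cv2
from rig import manip
import numpy as np
t=manip.camera("top")["image"][:,:,::-1]; s=manip.camera("scene")["image"][:,:,::-1]
np.save("top.npy",t);np.save("scene.npy",s)
def crop(im,x0,y0,x1,y1,k,name):
    c=cv2.resize(im[y0:y1,x0:x1],None,fx=k,fy=k,interpolation=cv2.INTER_CUBIC)
    c=np.clip(c*1.5,0,255).astype(np.uint8)
    for u in range((x0//10+1)*10,x1,10):
        cv2.line(c,((u-x0)*k,0),((u-x0)*k,4 if u%50 else 12),(0,0,255),1)
        if u%20==0: cv2.putText(c,str(u),((u-x0)*k+1,14),0,.35,(0,0,255),1)
    for v in range((y0//10+1)*10,y1,10):
        cv2.line(c,(0,(v-y0)*k),(5,(v-y0)*k),(0,0,255),1)
        if v%20==0: cv2.putText(c,str(v),(6,(v-y0)*k+4),0,.35,(0,0,255),1)
    cv2.imwrite(f"pics/{name}.png",c)
crop(t,95,100,295,250,4,"tA"); crop(t,290,100,400,240,4,"tB")
crop(s,130,210,310,330,4,"sA"); crop(s,255,95,375,265,3,"sB")
E
```

```text
(no output)
```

View pics/tA.png

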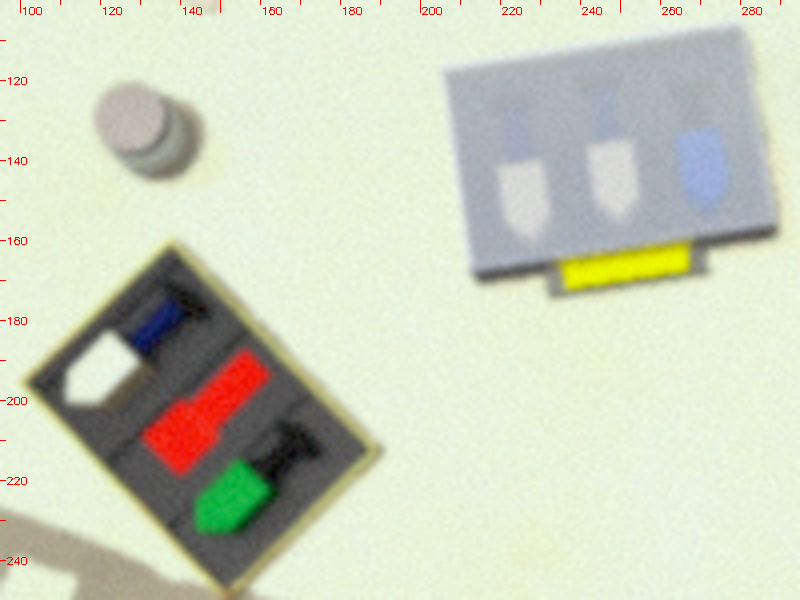

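View pics/tB.png

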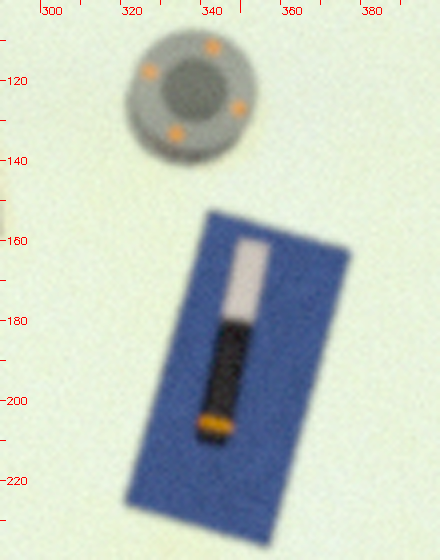

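View pics/sA.png

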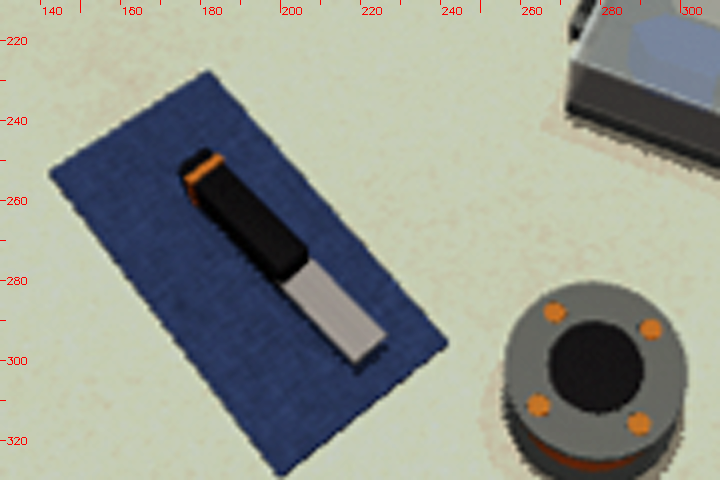

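View pics/sB.png

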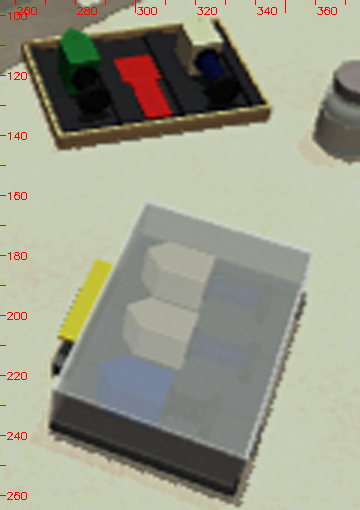

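```bash
cat > fit.py <<'E'
import numpy as np
from scipy.optimize import least_squares
from scipy.spatial.transform import Rotation as R
C={'t':(479.67187297338,264.6991078885026,194.81391769282055,np.array([[-0.02253359,-0.99067724,0.13435342,0.26882506],[-0.99952606,0.02514361,0.01776129,-0.09528968],[-0.02097384,-0.13388951,-0.99077429,1.51989658],[0,0,0,1]])),
's':(360.27971443049654,255.77347857899403,190.67297624533524,np.array([[0.85936813,0.40135969,-0.31685455,0.80060987],[0.51102751,-0.6518206,0.56033989,-0.61466846],[0.01836552,-0.64345964,-0.7652597,0.79519883],[0,0,0,1]]))}
def proj(c,P):
    f,cx,cy,T=C[c]; p=(np.asarray(P)-T[:3,3])@T[:3,:3]
    return np.stack([cx+f*p[...,0]/p[...,2],cy+f*p[...,1]/p[...,2]],-1)
def unproj(c,uv,z):
    f,cx,cy,T=C[c]; d=T[:3,:3]@np.array([(uv[0]-cx)/f,(uv[1]-cy)/f,1]); o=T[:3,3]
    return o+d*(z-o[2])/d[2]
def fit(obs,x0,z0=0.,show=True):
    # obs: (cam,u,v,lx,ly,lz mm)
    def res(p):
        c,s=np.cos(p[2]),np.sin(p[2]); r=[]
        for cam,u,v,x,y,z in obs:
            x,y,z=x/1e3,y/1e3,z/1e3
            q=proj(cam,np.array([p[0]+c*x-s*y,p[1]+s*x+c*y,z0+z]))
            r+=[q[0]-u,q[1]-v]
        return np.array(r)
    o=least_squares(res,x0,loss='soft_l1')
    if show: print('pose',o.x.round(4),'\n res',res(o.x).reshape(-1,2).round(1).tolist())
    return o.x
E
python3 - <<'E'
from fit import *
def a(k,x0,y0): return lambda d:((d[0]+.5)/k-.5+x0,(d[1]+.5)/k-.5+y0)
tA=a(4,95,100);tB=a(4,290,100);sA=a(4,130,210);sB=a(3,255,95)
def ob(cam,f,d,*l): return (cam,*f(d),*l)
print(unproj('t',tB((208,210)),.004),unproj('s',sA((447,343)),.004))
# mat: tip end (top of image in tB) +x ; y left
m=fit([ob('t',tB,(208,210),125,60,4),ob('t',tB,(350,250),125,-60,4),ob('t',tB,(270,547),-125,-60,4),ob('t',tB,(125,504),-125,60,4),
 ob('s',sA,(208,71),-125,60,4),ob('s',sA,(447,343),125,60,4),ob('s',sA,(282,477),125,-60,4),ob('s',sA,(50,173),-125,-60,4)],[.6,-.3,-.2])
b=fit([ob('t',tB,(239,240),85,12,15.5),ob('t',tB,(270,245),85,-12,15.5),ob('t',tB,(222,320),20,12,28),ob('t',tB,(254,322),20,-12,28),
 ob('s',sA,(385,333),85,12,15.5),ob('s',sA,(356,361),85,-12,15.5)],[.65,-.3,-.2],.004)
st=fit([ob('t',tA,(174,241),84,122,18),ob('t',tA,(382,450),84,-122,18),ob('t',tA,(230,597),-84,-122,18),ob('t',tA,(22,381),-84,122,18),
 ob('s',sB,(23,43),-84,-122,18),ob('s',sB,(62,135),84,-122,18),ob('s',sB,(270,108),84,122,18)],[.6,.3,-.7])
k=fit([ob('t',tA,(567,290),-105,50,36),ob('t',tA,(692,268),-105,-50,36),ob('t',tA,(444,68),83,121,62),ob('t',tA,(742,26),83,-121,62),
 ob('s',sB,(147,204),-83,121,62),ob('s',sB,(310,253),83,121,62),ob('s',sB,(240,503),83,-121,0),ob('s',sB,(50,433),-83,-121,0),ob('s',sB,(100,260),-105,50,38),ob('s',sB,(60,337),-105,-50,38)],[.8,.1,0.1])
E
```

```text
[ 0.60667013 -0.31872162  0.004     ] [ 0.60587314 -0.32368305  0.004     ]
pose [ 0.4708 -0.3389 -0.3154] 
 res [[0.6, -0.5], [1.3, -0.1], [0.6, 0.6], [0.0, 0.4], [0.5, -0.9], [1.6, -0.6], [0.2, 0.4], [-0.5, -0.5]]
pose [ 0.4928 -0.3296 -0.275 ] 
 res [[0.4, 0.1], [0.0, 0.7], [0.6, -1.0], [0.0, 0.4], [0.8, -0.2], [-0.1, -0.3]]
pose [ 0.4537  0.3115 -0.8096] 
 res [[0.2, -1.2], [0.5, -0.0], [-0.2, 1.1], [-0.3, 0.5], [0.1, -0.4], [-0.6, 0.8], [1.5, -0.3]]
pose [ 0.6556 -0.0191  0.1366] 
 res [[0.9, -0.2], [1.0, 0.3], [-0.3, -0.6], [1.1, -2.4], [-0.1, -1.6], [2.9, -0.5], [-0.7, -1.0], [0.5, -0.4], [-0.7, -0.1], [-0.1, 0.1]]
```

Crops confirm the choices: black handle and orange band blade on the mat, ivory spare leftmost in the tray, red pad in the middle bay, green leg on the right, and the blue odd leg in the case's y=-72 pocket. The fits agree within about 1 px (≈3 mm). Next I move above the blade and check the fit with a wrist overlay.

```bash
cat > h.py <<'E'
from rig import manip
import numpy as np, cv2
from scipy.spatial.transform import Rotation as R
from fit import *
MAT=np.array([.4708,-.3389,-.3154]);BL=np.array([.4928,-.3296,-.275]);ST=np.array([.4537,.3115,-.8096]);KIT=np.array([.6556,-.0191,.1366])
def rv(yaw,pitch=0.):  # tool down, tool z along yaw direction; pitch>0 = blade tip down
    z=np.array([np.cos(yaw),np.sin(yaw),0]);y=np.array([-np.sin(yaw),np.cos(yaw),0]);x=np.array([0,0,-1.])
    M=np.stack([x,y,z],1)
    return (R.from_rotvec(y*pitch)*R.from_matrix(M)).as_rotvec()
def loc(p,x,y,z):
    c,s=np.cos(p[2]),np.sin(p[2]); return np.array([p[0]+c*x-s*y,p[1]+s*x+c*y,z])
def pose(): return np.array(manip.get_position()),R.from_rotvec(manip.get_ee_rot())
def shot(name,k=1.5,draw=()):
    P,Q=pose(); c=manip.camera("wrist"); im=c["image"][:,:,::-1].copy()
    np.savez(f"pics/{name}.npz",im=im,P=P,Q=Q.as_matrix())
    big=cv2.resize(im,None,fx=k,fy=k,interpolation=cv2.INTER_CUBIC); big=np.clip(big*1.4,0,255).astype(np.uint8)
    for pts,col in draw:
        uv=((wproj(pts,P,Q.as_matrix())+.5)*k-.5)
        cv2.polylines(big,[np.round(uv).astype(np.int32).reshape(-1,1,2)],False,col,1)
    cv2.imwrite(f"pics/{name}.png",big)
W=dict(f=297.3186396354542,cx=258.5225863293531,cy=186.23554052808686,M=np.array([[-9.06224949e-04,-2.74147946e-01,9.61687102e-01,-1.21372260e-01],[9.99999589e-01,-2.37115847e-04,8.74733323e-04,4.98575937e-04],[-1.17750913e-05,9.61687500e-01,2.74148048e-01,-7.09545321e-02],[0,0,0,1]]))
def wproj(X,P,Qm):
    X=np.asarray(X,float); t=(X-P)@Qm; c=(t-W['M'][:3,3])@W['M'][:3,:3]
    rr=np.hypot(c[...,0],c[...,1]); th=np.arctan2(rr,c[...,2]); k=W['f']*th/np.maximum(rr,1e-9)
    return np.stack([W['cx']+k*c[...,0],W['cy']+k*c[...,1]],-1)
def wfit(name,obs,x0,k=1.5,z0=0.):
    d=np.load(f"pics/{name}.npz")
    def res(p):
        X=np.array([loc(p,o[2]/1e3,o[3]/1e3,z0+o[4]/1e3) for o in obs])
        return (wproj(X,d['P'],d['Q'])-((np.array([o[:2] for o in obs])+.5)/k-.5)).ravel()
    o=least_squares(res,x0,loss='soft_l1'); print(name,o.x.round(4),res(o.x).reshape(-1,2).round(1).tolist()); return o.x
def rect(p,x0,x1,y0,y1,z): return np.array([loc(p,a/1e3,b/1e3,z/1e3) for a,b in ((x0,y0),(x1,y0),(x1,y1),(x0,y1),(x0,y0))])
def st(m=""):
    print(m,'t',round(manip.get_time(),2),'P',np.round(manip.get_position(),4),'F',np.round(manip.get_contact_force(),2),'w',round(manip.get_width(),4))
E
python3 - <<'E'
from h import *
p=loc(BL,-.0,0,.2)
print(manip.solve_ik(p,rv(BL[2])))
manip.move_to(p,rv(BL[2])); st()
shot("w1",draw=[(rect(BL,-80,20,-12,12,32),(0,255,0)),(rect(BL,20,85,-12,12,19.5),(0,255,255)),(rect(MAT,-125,125,-60,60,4),(255,0,255))])
E
```

```text
[-6.09573006e-01  4.41832960e-01  1.74213783e+00 -4.44089210e-16
  9.57621860e-01 -1.90536933e+00]
 t 3.5 P [ 0.4932 -0.3291  0.2   ] F [-0.61  0.42  0.12] w 0.0852
```

View pics/w1.png

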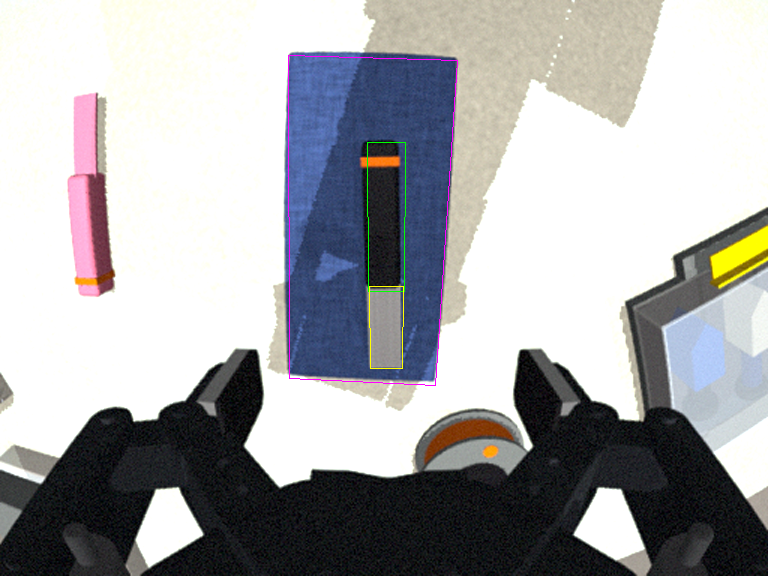

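The wrist view shows the overlay matching the tip (370–403, 367) and the mat; the handle's rear edge is about 5 px off, so I refit the yaw and grasp.

```bash
python3 - <<'E'
from h import *
b=wfit("w1",[(361,143,-80,-12,32),(399,143,-80,12,32),(366,288,20,-12,32),(401,287,20,12,32),(370,367,85,-12,19.5),(403,367,85,12,19.5)],BL)
m=wfit("w1",[(289,53,-125,-60,4),(457,59,-125,60,4),(436,385,125,60,4),(290,378,125,-60,4)],MAT)
np.save("bl.npy",b)
manip.servo_line(loc(b,0,0,.06),rv(b[2]),rate=.2)
manip.servo_line(loc(b,0,0,.032),rv(b[2]),rate=.1)
manip.command_gripper(.015,f_grip=80); st()
P,Q=pose(); print(manip.get_ee_rot(),rv(b[2]))
manip.servo_line(loc(b,0,0,.12),rv(b[2]),rate=.2); st()
shot("w2")
E
```

```text
w1 [ 0.4915 -0.3313 -0.2507] [[0.1, -1.4], [-0.2, -2.1], [0.1, 1.7], [0.3, 1.8], [0.2, 0.3], [-0.6, -0.1]]
w1 [ 0.4702 -0.3381 -0.3141] [[-0.3, 1.0], [0.5, 0.0], [0.2, -0.7], [-0.4, -0.3]]
 t 5.42 P [ 0.4919 -0.3316  0.0326] F [0.13 0.14 5.24] w 0.0226
[ 0.19624154  1.56080197 -0.19716478] [ 0.19678593  1.56182346 -0.19678593]
 t 6.02 P [ 0.491  -0.3309  0.1194] F [ 0.43  0.27 -2.83] w 0.0221
```

View pics/w2.png

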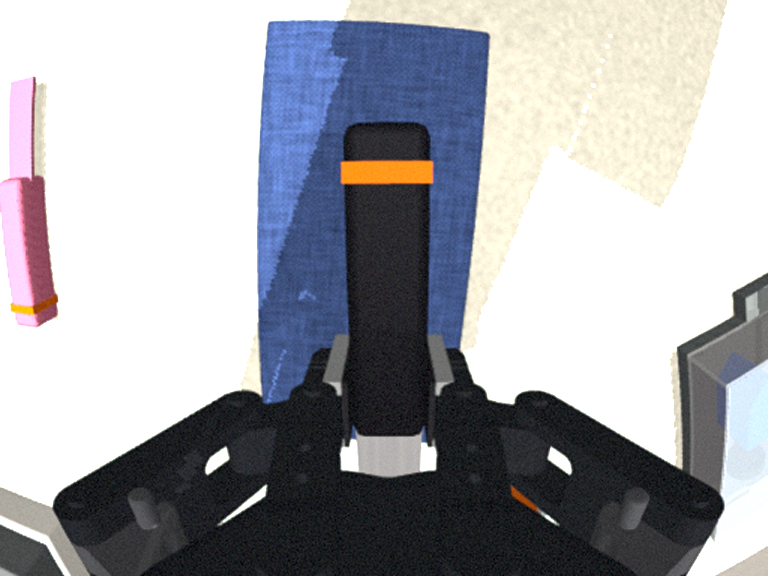

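Blade is held square (handle at 345–430, grip at its front end). Moving to just in front of the slot under the tab.

```bash
python3 - <<'E'
from h import *
o=rv(KIT[2])
manip.move_to(loc(KIT,-.210,0,.10),o); manip.servo_line(loc(KIT,-.210,0,.0396),o,rate=.15); st()
s=manip.camera("scene")["image"][:,:,::-1]; t=manip.camera("top")["image"][:,:,::-1]
a=cv2.resize(s[160:280,230:390],None,fx=5,fy=5,interpolation=cv2.INTER_CUBIC)
cv2.imwrite("pics/s3.png",np.clip(a*1.5,0,255).astype(np.uint8))
b=cv2.resize(t[100:230,195:305],None,fx=4,fy=4,interpolation=cv2.INTER_CUBIC)
cv2.imwrite("pics/t3.png",np.clip(b*1.4,0,255).astype(np.uint8))
shot("w3")
print(proj('t',loc(KIT,-.125,0,.025)),proj('s',loc(KIT,-.125,0,.025)))
E
```

```text
t 7.72 P [ 0.4478 -0.0483  0.0396] F [-0.19  0.3  -0.86] w 0.0227
[254.0431795  176.21180435] [273.97950467 194.4892854 ]
```

View pics/s3.png

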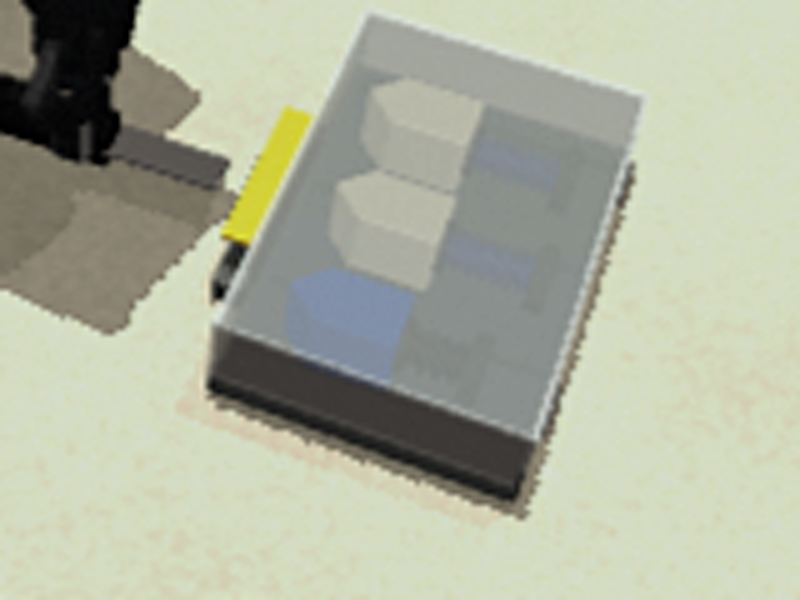

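View pics/t3.png

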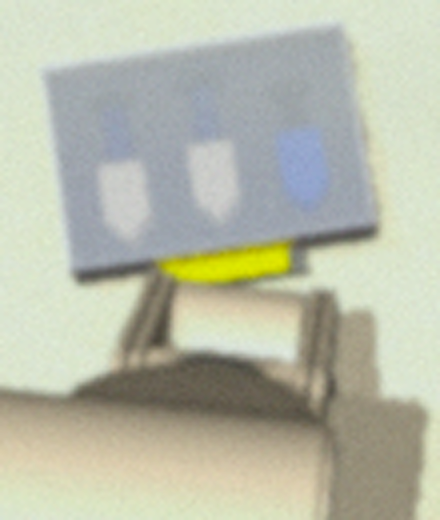

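View pics/w3.png

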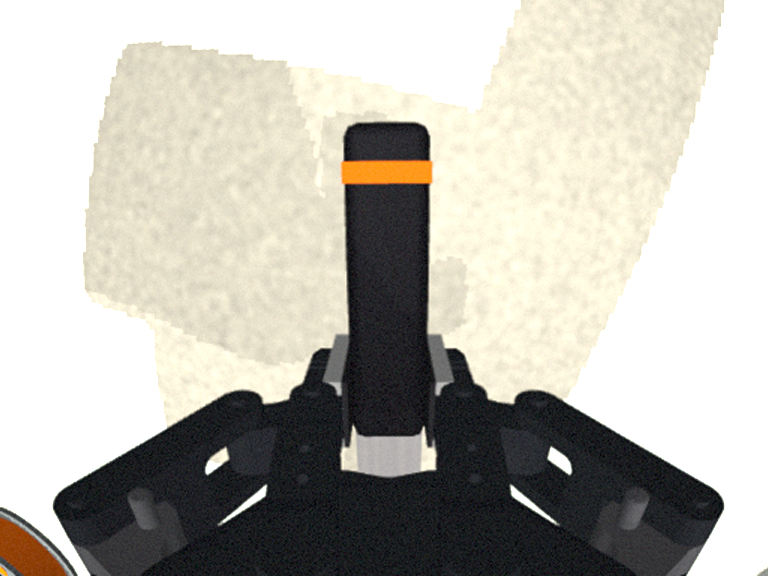

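The scene camera shows the tip at (275,194), as predicted (274,194.5), square to the tab. Now I insert it and pry along the arc.

```bash
python3 - <<'E'
from h import *
o=rv(KIT[2])
def tcp(tx,tz): return loc(KIT,tx-.085,0,tz+.0146)
manip.servo_line(tcp(-.092,.025),o,rate=.08); st("in")
def tip(th):
    return .083-.175*np.cos(th)+.004*np.sin(th), .030+.175*np.sin(th)+.004*np.cos(th)-.0015
for th in (.02,.2):
    manip.servo_line(tcp(*tip(th)),o,rate=.12); st(th)
s=manip.camera("scene")["image"][:,:,::-1]
cv2.imwrite("pics/s4.png",np.clip(cv2.resize(s[130:280,210:390],None,fx=4,fy=4)*1.5,0,255).astype(np.uint8))
E
```

```text
in t 8.44 P [ 0.4801 -0.0431  0.0395] F [-0.06 -0.51 -0.96] w 0.0225
0.02 t 8.69 P [ 0.48   -0.0432  0.0509] F [ 0.26  0.34 -1.35] w 0.022
0.2 t 9.1 P [ 0.4847 -0.0427  0.0819] F [ 0.73 -1.06 -2.01] w 0.0225
```

View pics/s4.png

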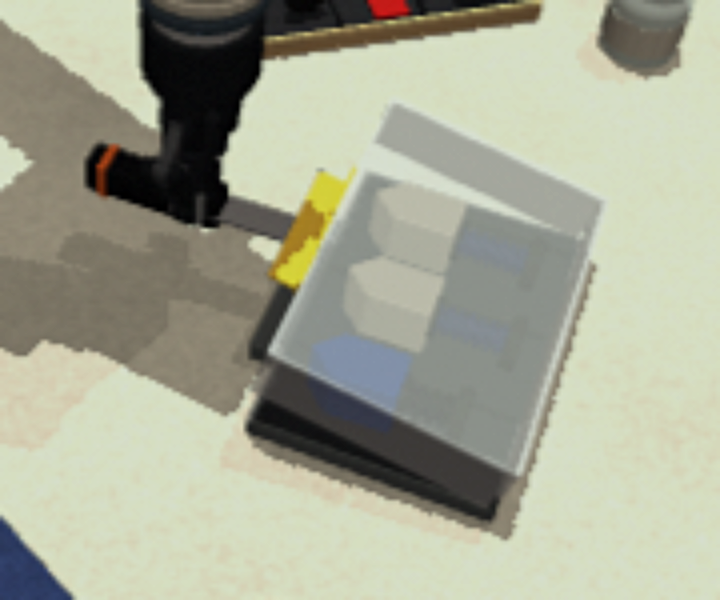

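The cover is rising, with the blade under the tab (275,220). Continuing the arc.

```bash
python3 - <<'E'
from h import *
o=rv(KIT[2])
def tcp(tx,tz): return loc(KIT,tx-.085,0,tz+.0146)
def tip(th):
    return .083-.175*np.cos(th)+.004*np.sin(th), .030+.175*np.sin(th)+.004*np.cos(th)-.0015
for th in (.4,.5):
    manip.servo_line(tcp(*tip(th)),o,rate=.12)
manip.hold(.1); st(.5)
for th in (.75,1.0,1.2):
    manip.servo_line(tcp(*tip(th)),o,rate=.15); st(th)
s=manip.camera("scene")["image"][:,:,::-1]
cv2.imwrite("pics/s5.png",np.clip(cv2.resize(s[80:260,210:400],None,fx=4,fy=3.3)*1.5,0,255).astype(np.uint8))
E
```

```text
0.5 t 9.98 P [ 0.5026 -0.04    0.1297] F [-0.72 -0.43 -2.41] w 0.0224
0.75 t 10.43 P [ 0.529  -0.0364  0.1649] F [-0.4  -0.39 -1.68] w 0.0226
1.0 t 10.87 P [ 0.5622 -0.0318  0.1916] F [-0.04  0.96 -2.  ] w 0.0222
1.2 t 11.25 P [ 0.5934 -0.0275  0.2067] F [-0.55  0.06 -0.89] w 0.0225
```

View pics/s5.png

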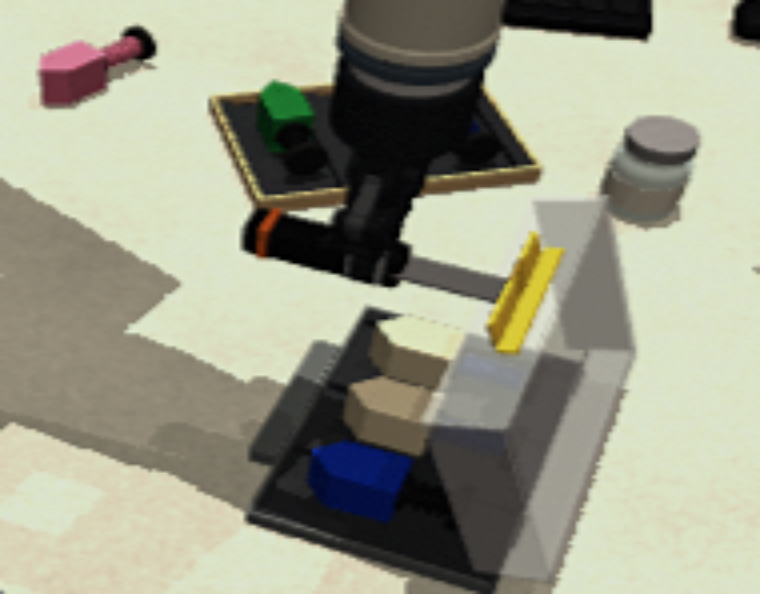

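```bash
python3 - <<'E'
from h import *
o=rv(KIT[2])
def tcp(tx,tz): return loc(KIT,tx-.085,0,tz+.0146)
def tip(th):
    return .083-.175*np.cos(th)+.004*np.sin(th), .030+.175*np.sin(th)+.004*np.cos(th)-.0015
manip.servo_line(tcp(*tip(1.4)),o,rate=.15); st(); manip.hold(.3)
s=manip.camera("scene")["image"][:,:,::-1]
cv2.imwrite("pics/s6.png",np.clip(cv2.resize(s[80:260,210:400],None,fx=4,fy=3.3)*1.5,0,255).astype(np.uint8))
E
```

```text
t 11.68 P [ 0.627  -0.0229  0.2155] F [-0.56 -0.82 -1.72] w 0.0225
```

View pics/s6.png

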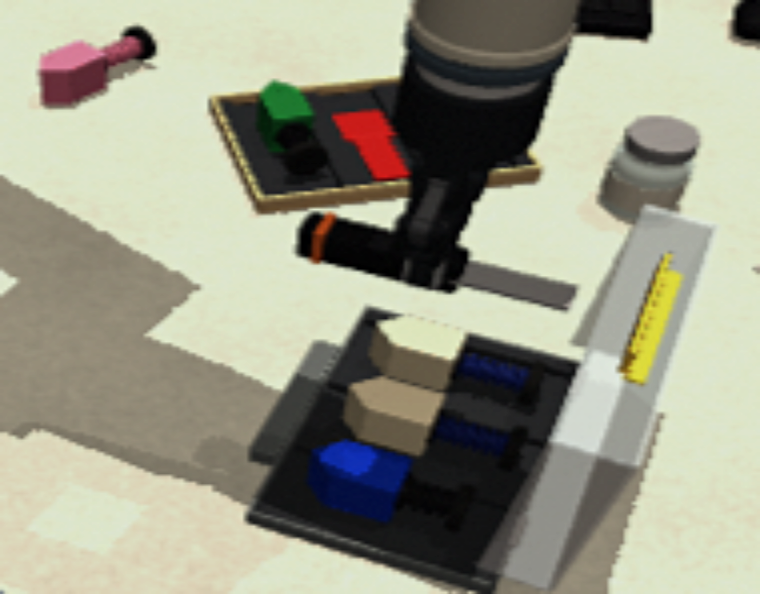

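The cover has fallen back open, with the tab at (650,320). Returning the blade to the mat and then looking at the case.

```bash
python3 - <<'E'
from h import *
b=np.load("bl.npy")
manip.servo_line(loc(KIT,-.21,0,.2155),rv(KIT[2]),rate=.3)
manip.move_to(loc(b,0,0,.10),rv(b[2])); manip.servo_line(loc(b,0,0,.034),rv(b[2]),rate=.12); st()
manip.command_gripper(.06); manip.servo_line(loc(b,0,0,.12),rv(b[2]),rate=.3); st()
shot("w7")
p=loc(KIT,-.06,-.03,.26)
manip.move_to(p,rv(KIT[2])); st()
dr=[(rect(KIT,-83,83,-121,121,14),(0,255,0))]+[(rect(KIT,-43,1,y-18,y+18,50),(0,255,255)) for y in(-72,0,72)]
shot("w8",draw=dr)
E
```

```text
t 14.68 P [ 0.4918 -0.3309  0.034 ] F [ 0.2   0.07 -1.09] w 0.0222
 t 15.56 P [ 0.4921 -0.3317  0.1216] F [ 0.07 -0.83 -0.27] w 0.06
 t 16.85 P [ 0.5996 -0.0579  0.2589] F [-1.08 -0.07 -0.1 ] w 0.0599
```

View pics/w7.png

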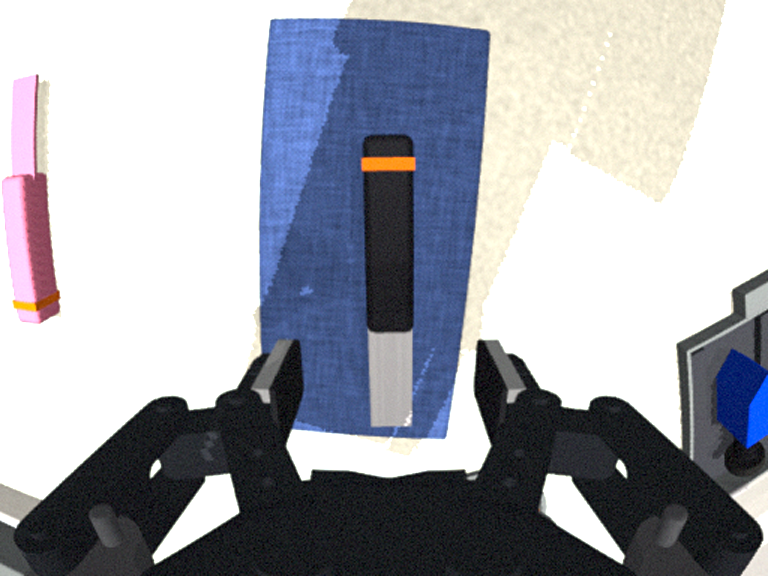

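View pics/w8.png

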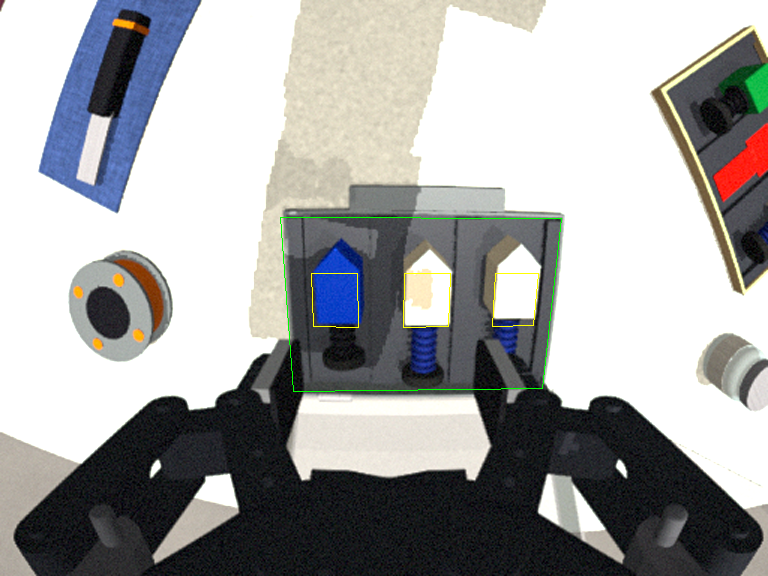

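Blade lies flat on the mat. The case overlay agrees within ~2 mm; I crop the blue leg for a sharper fit.

```bash
python3 - <<'E'
import numpy as np,cv2
im=np.load("pics/w8.npz")['im'][130:270,180:390]
cv2.imwrite("pics/w8c.png",np.clip(cv2.resize(im,None,fx=3.8,fy=3.8,interpolation=cv2.INTER_CUBIC)*1.6,0,255).astype(np.uint8))
E
```

```text
(no output)
```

View pics/w8c.png

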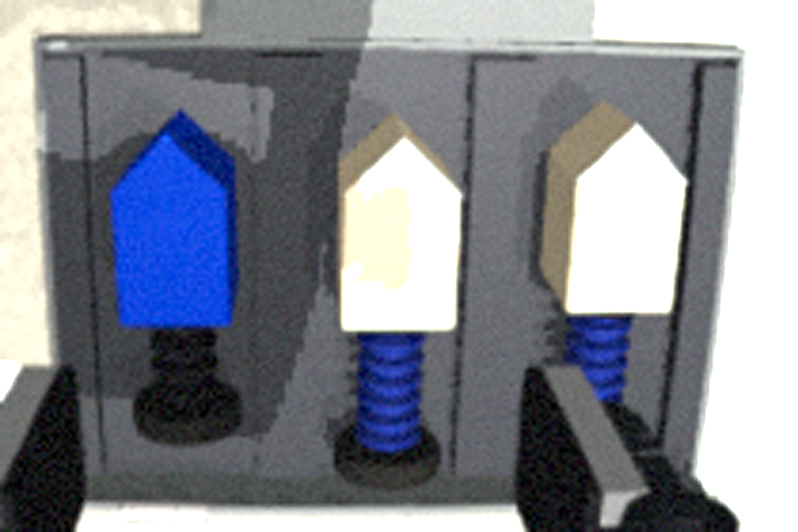

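```bash
python3 - <<'E'
from h import *
def q(d): return ((d[0]+.5)/3.8-.5+180,(d[1]+.5)/3.8-.5+130)
L=[(-40,0),(-22,-18),(-22,18),(22,-18),(22,18)]
for nm,pts,y in (("blue",[(173,133),(112,192),(236,185),(118,326),(232,326)],-.072),("mid",[(404,136),(343,190),(461,190),(342,331),(455,331)],0),("right",[(636,124),(577,180),(686,182),(568,313),(674,312)],.072)):
    x0=[*loc(KIT,-.021,y,0)[:2],KIT[2]]; print(nm,np.round(x0,4))
    f=wfit("w8",[(*q(p),*l,50) for p,l in zip(pts,L)],x0,k=1)
    if nm=="blue": np.save("odd.npy",f)
    d=f[:2]-KIT[:2]; c,s=np.cos(KIT[2]),np.sin(KIT[2]); print('  in kit',(c*d[0]+s*d[1]).round(4),(-s*d[0]+c*d[1]).round(4))
k=wfit("w8",[(*q(p),*l) for p,l in (((38,38),(-83,-121,14)),((742,47),(-83,121,14)),((88,55),(-80,-97,14)),((255,460),(70,-47,14)),((475,60),(-80,47-12,14)))][:2],KIT,k=1)
E
```

```text
blue [ 0.6446 -0.0933  0.1366]
w8 [ 0.6414 -0.0905  0.1248] [[-0.3, -0.2], [0.6, -0.6], [-1.1, 1.5], [0.4, -0.4], [0.2, 0.1]]
  in kit -0.0238 -0.0688
mid [ 0.6348 -0.022   0.1366]
w8 [ 0.6329 -0.0211  0.1351] [[-0.0, -0.3], [0.1, 0.8], [0.0, 0.9], [-0.1, -0.6], [0.1, -0.8]]
  in kit -0.0228 0.0011
right [0.625  0.0494 0.1366]
w8 [0.6189 0.0499 0.137 ] [[0.1, -0.1], [0.0, 0.1], [0.1, -0.3], [-0.1, 0.3], [-0.1, 0.1]]
  in kit -0.027 0.0734
w8 [ 0.6502 -0.0173  0.1312] [[-1.1, 0.0], [1.5, 0.1]]
```

Fits agree to ~3 mm with nominal pocket positions. Grasping the blue leg, lifting, backing off, and hovering beyond the tray to measure it.

```bash
sed -i 's/KIT=np.array(.*/KIT=np.array([.6525,-.0180,.1345])/' h.py; python3 - <<'E'
from h import *
f=np.load("odd.npy"); f[2]=.13; o=rv(f[2])
manip.command_gripper(.056)
manip.move_to(loc(f,.004,0,.12),o); manip.servo_line(loc(f,.004,0,.046),o,rate=.12); st()
manip.command_gripper(.028,f_grip=60); st()
manip.servo_line(loc(f,.004,0,.16),o,rate=.2); st()
manip.servo_line(loc(KIT,-.12,-.06,.2),o,rate=.3)
manip.move_to(loc(ST,.13,.03,.25),rv(ST[2])); st()
dr=[(rect(ST,-84,84,-122,122,18),(0,255,0)),(rect(ST,-43,1,-90,-54,50),(0,255,255)),(rect(ST,-43,1,54,90,50),(0,255,255)),(rect(ST,-43,1,-18,18,8),(255,255,0))]
shot("w9",draw=dr)
im=np.load("pics/w9.npz")['im'][20:230,140:430]
cv2.imwrite("pics/w9c.png",np.clip(cv2.resize(im,None,fx=2.75,fy=2.75,interpolation=cv2.INTER_CUBIC)*1.5,0,255).astype(np.uint8))
E
```

```text
t 18.53 P [ 0.6459 -0.09    0.0467] F [-0.33 -0.47  0.31] w 0.0561
 t 18.84 P [ 0.6464 -0.0902  0.0473] F [-0.5  -0.15  6.14] w 0.0349
 t 19.56 P [ 0.6444 -0.0898  0.159 ] F [-0.59  0.07 -1.84] w 0.035
 t 21.43 P [0.5653 0.2376 0.2492] F [ 0.45 -0.02 -0.62] w 0.0348
```

View pics/w9.png

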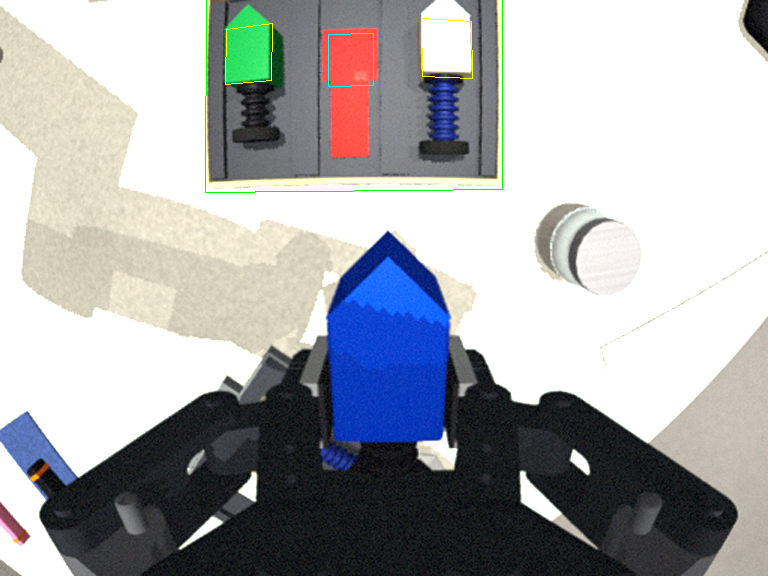

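View pics/w9c.png

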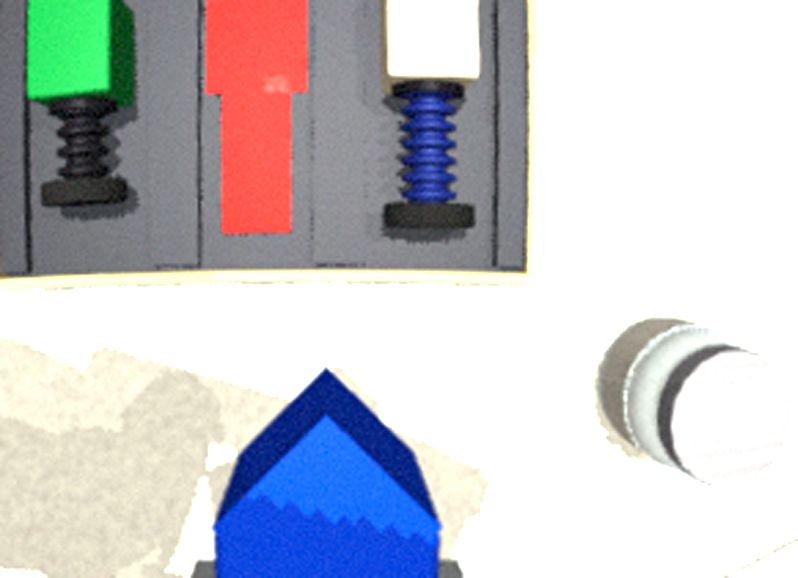

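The tray overlay agrees within ~1–1.5 mm (pad centred at 350 vs 351, spare's block 420–471 vs 423–472). The leg is level in the grip. Placing it on the red pad, then taking the spare.

```bash
python3 - <<'E'
from h import *
o=rv(ST[2])
q=lambda z:loc(ST,-.017,-.0012,z)
manip.move_to(q(.14),o); manip.servo_line(q(.065),o,rate=.2); manip.servo_line(q(.0495),o,rate=.06); st()
manip.command_gripper(.056); st()
manip.servo_line(q(.12),o,rate=.2)
manip.servo_line(loc(ST,.08,.02,.2),o,rate=.3); st()
dr=[(rect(ST,-84,84,-122,122,18),(0,255,0)),(rect(ST,-43,1,54,90,50),(0,255,255)),(rect(ST,-43,1,-18,18,52),(255,255,0))]
shot("w10",draw=dr)
E
```

```text
t 23.18 P [0.441  0.323  0.0495] F [-0.22 -0.41 -0.9 ] w 0.035
 t 23.51 P [0.4411 0.323  0.0496] F [-0.1   0.18 -0.38] w 0.0563
 t 24.58 P [0.5224 0.2667 0.1985] F [-1.07 -0.42 -0.5 ] w 0.0565
```

View pics/w10.png

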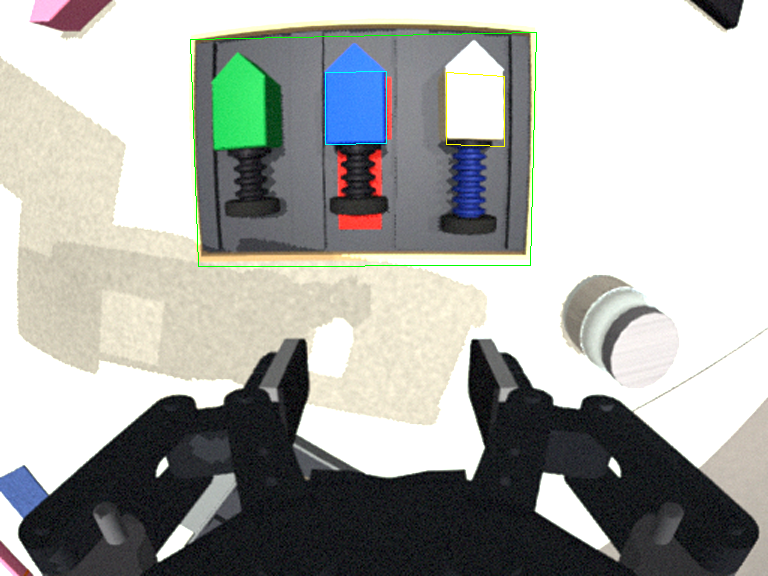

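The odd leg lies flat on the red pad, in line with its neighbours (block 326–386, 72–143, overlay matches). Now the spare.

```bash
python3 - <<'E'
from h import *
o=rv(ST[2]); q=lambda z:loc(ST,-.017,.0715,z)
manip.move_to(q(.12),o); manip.servo_line(q(.046),o,rate=.12); st()
manip.command_gripper(.028,f_grip=60); st()
manip.servo_line(q(.18),o,rate=.2); st()
manip.servo_line(loc(ST,.02,0,.22),o,rate=.3)
k=rv(KIT[2])
manip.move_to(loc(KIT,-.12,-.072,.22),k); st()
shot("w11")
E
```

```text
t 26.0 P [0.4943 0.3732 0.0466] F [-0.48  0.2   1.01] w 0.056
 t 26.31 P [0.4945 0.3736 0.0473] F [ 0.3  -1.37  6.55] w 0.0343
 t 27.12 P [0.493  0.3726 0.1789] F [-0.4   0.55 -2.07] w 0.0351
 t 29.09 P [ 0.5435 -0.1046  0.2195] F [-0.09 -0.31 -0.97] w 0.0348
```

View pics/w11.png

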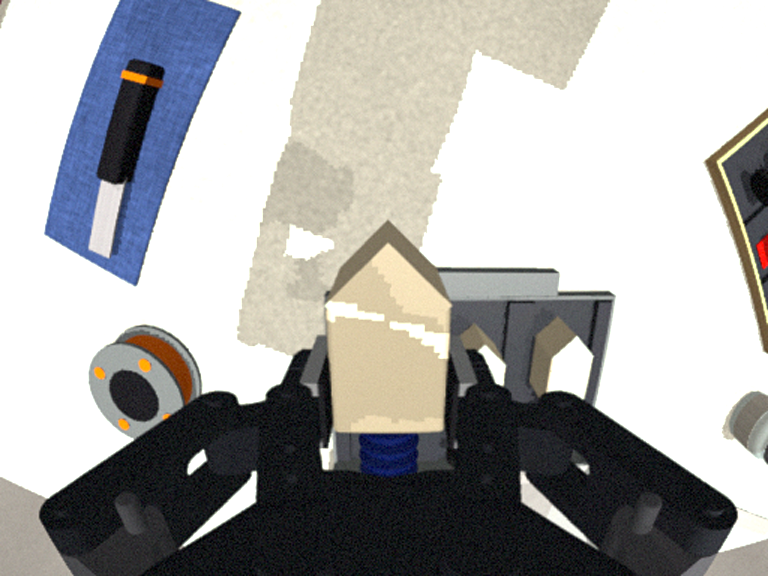

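Spare held level. Placing it slightly toward the front (block at x ≈ -28 mm) so its foot clears the open cover.

```bash
python3 - <<'E'
from h import *
k=rv(KIT[2]); q=lambda z:loc(KIT,-.022,-.0712,z)
manip.servo_line(q(.15),k,rate=.2); st(); manip.servo_line(q(.07),k,rate=.15); manip.servo_line(q(.0485),k,rate=.05); st()
manip.hold(.1); st()
shot("w12")
E
```

```text
t 29.89 P [ 0.6397 -0.0912  0.1501] F [ 0.12 -0.25 -1.06] w 0.0349
 t 31.16 P [ 0.6402 -0.0915  0.0482] F [-0.3   0.09 -1.23] w 0.0349
 t 31.26 P [ 0.6403 -0.0915  0.0485] F [-0.38  0.16 -1.25] w 0.0349
```

View pics/w12.png

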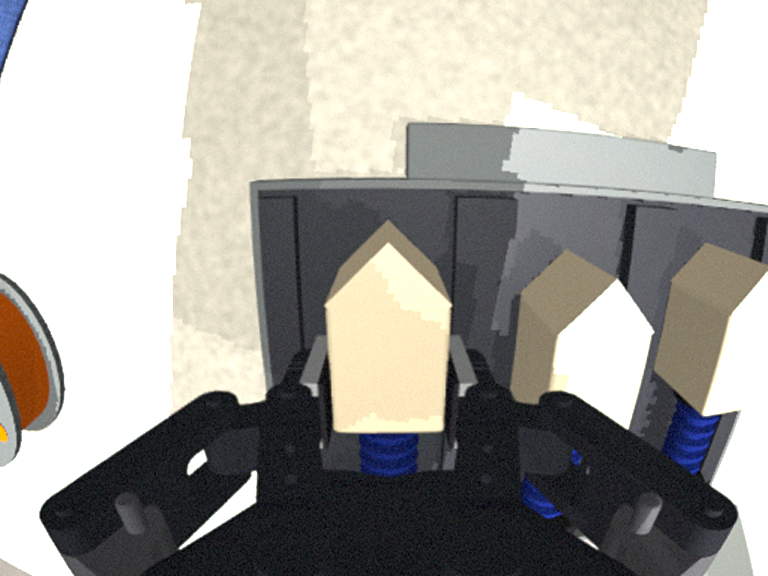

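The leg sits between the pocket's ribs (298 and 455) with no contact forces. Releasing, then final views.

```bash
python3 - <<'E'
from h import *
k=rv(KIT[2]); q=lambda z:loc(KIT,-.022,-.0712,z)
manip.servo_line(q(.0475),k,rate=.05)
manip.command_gripper(.056); st()
manip.servo_line(q(.12),k,rate=.2)
manip.servo_line(loc(KIT,-.06,-.03,.26),k,rate=.3)
shot("w13",draw=[(rect(KIT,-49,-5,-90,-54,50),(0,255,255))])
manip.move_to(loc(KIT,-.25,-.0,.30),k); st()
s=manip.camera("scene")["image"][:,:,::-1]
cv2.imwrite("pics/s13.png",np.clip(cv2.resize(s,(800,600),interpolation=cv2.INTER_CUBIC)*1.4,0,255).astype(np.uint8))
im=np.load("pics/w13.npz")['im'][130:270,180:390]
cv2.imwrite("pics/w13c.png",np.clip(cv2.resize(im,None,fx=3.8,fy=3.8,interpolation=cv2.INTER_CUBIC)*1.6,0,255).astype(np.uint8))
E
```

```text
t 31.89 P [ 0.6404 -0.0915  0.0477] F [-0.41 -0.54  0.72] w 0.0557
 t 33.91 P [ 0.4061 -0.0518  0.2999] F [-0.14  0.2   0.93] w 0.056
```

View pics/w13.png

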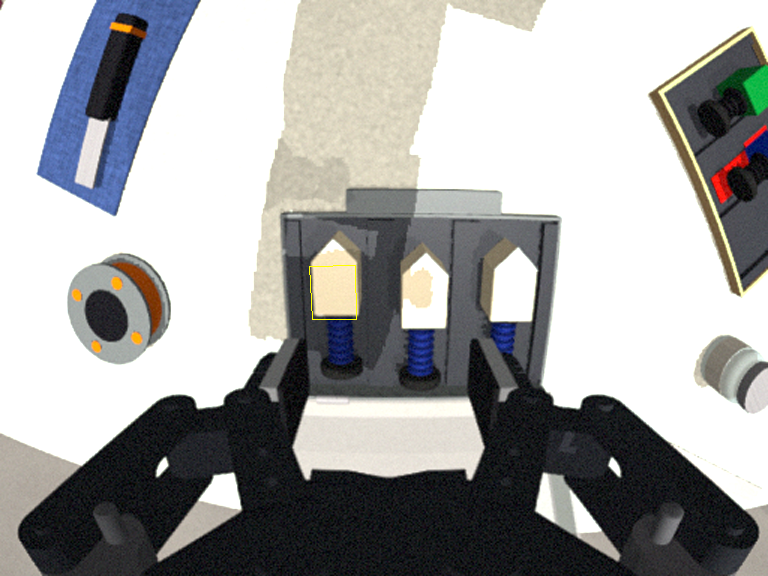

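View pics/s13.png

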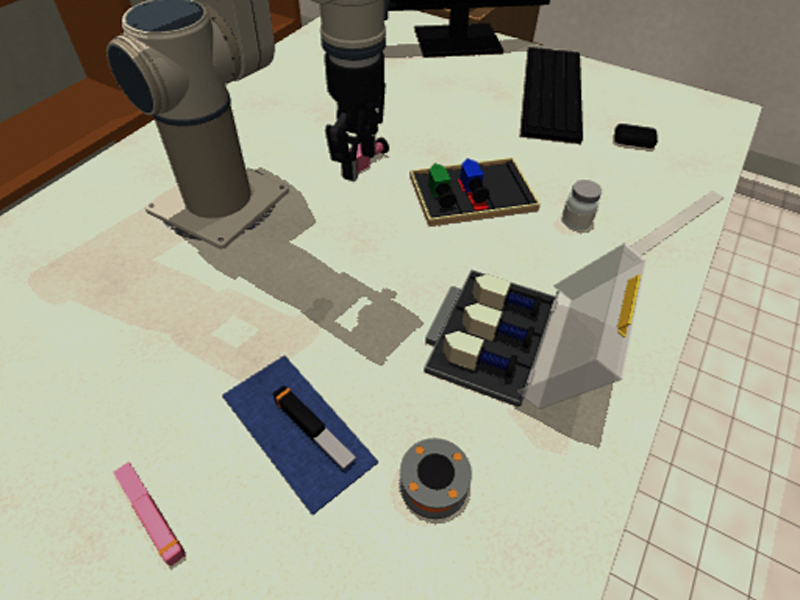

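View pics/w13c.png

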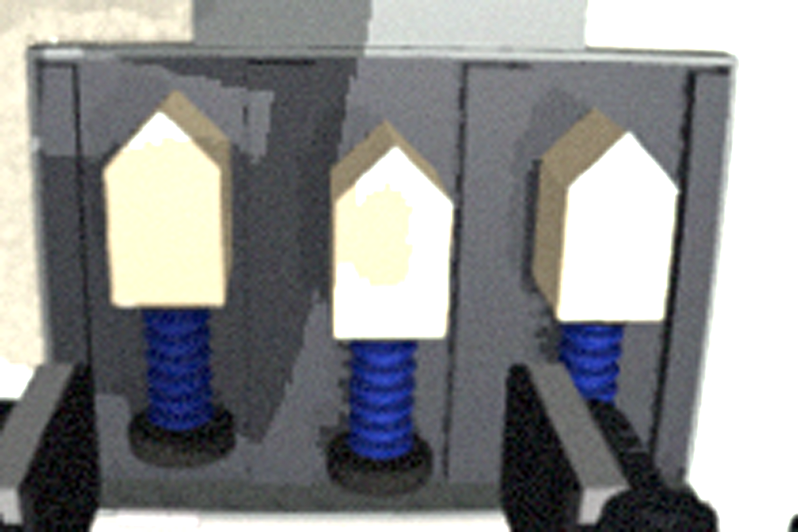

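The spare lies flat in the pocket (block 310–357, 266–319, matching the overlay), the cover is leaning back, the blade is on its mat, and nothing else has moved. Handing in.

```bash
python3 - <<'E'
from rig import manip
manip.sign_off(); print(manip.get_time())
E
```

```text
the job is handed in; nothing more can be done
the job is handed in; nothing more can be done
```

The job is done and handed in at about 34 s of the 72 s allowed. I pried the cover up with the blade under the yellow tab and swung it past balance, so it fell back fully open by itself. The blade then went back on the mat where it had lain. The blue leg is on the red pad, and the ivory spare is in the emptied pocket of the case (y = -72).

**Last checks:**
- **Legs:** both moved legs lie flat with feet toward +x, within about 2 mm sideways of centre by eye on the overlays. I placed the spare about 7 mm toward the front of its pocket on purpose, to clear the open cover.
- **Everything else:** the scene view shows the cover leaning back and the blade flat on the mat. The other legs, jar and reel look unmoved, and the gripper is empty and clear.

**Not measured:** I judged the cover's angle by eye only, and got no verdict on handing in.

**Disagreements:** the case position from the fixed cameras and from the wrist camera differed by about 3–5 mm, so I used a value between them. The first blade yaw from the fixed cameras was 0.024 rad off and was corrected before gripping.

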